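# Clip the ball tools into the drop-front cabinet

## Robot

A 6-joint arm with a two-finger parallel gripper is mounted at the origin on a cart in front of the work surface, level with it; the furniture and walls round the work are solid. World frame = base frame: x ahead of the robot, y to its left, z up, the work surface at z = 0. Lengths are in mm, angles in rad, forces in N, time in s.
With the tool pointing down it reaches from about 400 to 925 mm from the base axis. Payload 12.5 kg.
Tool frame: the origin (TCP) lies midway between the tips of the shut fingers; the grasp point (between the pads) lies 19 mm behind it; z points along the fingers, y is the line along which they close (so a half turn about z gives the same grasp; the last joint's range is limited). The gripper opens to 95 mm and grips with 3 to 60 N. Pads are 20 mm wide; open, the fingers measure 119 mm over their backs; the gripper's body (75 mm by 180 mm) begins 59 mm behind the grasp point.
Start: joints at [-1.238, 0.491, 1.559, -0, 1.092, -0.106], TCP at [265.558, -565.797, 214.661] pointing down, gripper open.
Joint ranges: [-3.1, 3.1], [-0.84, 2.19], [0.05, 2.79], [-1.13, 4.28], [0.06, 2.93], [-2.69, 2.69]. Speed limits (rad/s): [2.22, 2.22, 2.79, 3.14, 3.14, 3.14].

## Interface

Orientations are given as [roll, pitch, yaw] about the fixed x, y, z axes, in that order (R = Rz(yaw) Ry(pitch) Rx(roll)).
In Python, from cell import env gives the robot as it stands.
- The arm moves only by the tool arm_command, never from a script. Its argument "targets" is a list of rows, each a list of 5 numbers: the shift along the tool's x, y, z in mm, then the turn about the tool's z in degrees, then the opening, from 0 (shut) to 1 (fully open). In form: [[tx, ty, tz, roll, fingers], ...]. A call has 1 to 5 rows; each row is the pose to reach, as a shift and turn from the pose commanded when the call began, along the tool's axes at that moment; what a row does not reach only later rows make up. A row lasts 1/10 s, in which the tool goes at most 50 mm and 8.59 degrees, less where a joint would pass 70% of its speed; a pose out of reach is approached as far as the arm can. A call with a gripper value outside its range is refused whole. The fingers move at their own pace and stop on an object; the grip force is fixed at half the most. Time passes only in rows, so rows that repeat a pose let the fingers close. It gives the time, the measured TCP pose, the force, the opening and the grip force at its end, in the units of the state.
- env.state(): the state, without advancing time (a new reading comes with each control period).
- env.read_camera(name): name is "scene" or "top"; returns a dict with "frame" (420x560x3 uint8, red, green, blue), "vertical_fov" (degrees; the focal length in pixels is half the picture's height over the tangent of half this angle, whatever the lens; pixels are square), "cx", "cy" (the principal point, pixels), "world_from_camera" (4x4, takes a point from camera to world coordinates). Camera axes: x right, y down, z forward; pixel columns grow to the right and rows downward; lengths in mm; the calibration is good to about 2 mm. A picture is of the moment at which its call begins. There is no depth.
- env.job_done(): hands the job in; it is judged then, once.
The state is a dict: "t": time; "joints": joint angles; "qvel": joint speeds; "tau": joint torques, N m; "eef_pos": TCP position; "tcp_rot": TCP orientation; "ft_force": force on the tool from outside, world axes, zero at the start; "moment": the same for the moment, N m; "opening": opening from 0.0 (shut) to 1.0 (fully open); "grip_force": force on a finger pad.
Only numpy, scipy, OpenCV 4.12 (cv2) and the standard library are available. Lean on these libraries where they do the work, as an engineer would, in place of code of your own. Each camera call takes 0.05 s, during which the arm holds its last target. There are 200 camera calls.

## Task

Put the ball tools that lie about on the worktop away in the small drop-front cabinet: move the two ring cutters that stand in front of it onto the white board, pull the flap down by its bar until it lies flat, press every ball tool into a clip of its own on the flap (any clip) until you feel it sit at the bottom with the jaw snapped over it, and then push the flap back up until it is fully shut against its stop. Leave the small bottle and the tape roll where they are.

Things in the scene. Friction and masses are not known exactly. Their poses are not given: they have to be found in the camera images.
- flap_hinge (a point): middle of the hinge line of the cabinet's flap, 20 mm above the worktop. The cabinet is a fixed aluminium box 270 mm wide, 100 deep, 168 high, open towards the robot; the hinge line is its lower front edge. The frame stays with the cabinet: x into it (away from the robot), y along the hinge line to the left, z up
- flap (a joint): angle of the cabinet's bottom-hinged front flap: 0 = shut, upright, at its stop; 1.571 = pulled down level towards the robot, at its other stop. Grey panel 250 mm wide, 138 high, 10 thick, 0.5 kg; hinge friction 0.12 N m: stays up when nearly shut, beyond about 0.4 rad it sinks open slowly. When down, its inner face (the clip side) lies on top, 30 mm over the worktop
- flap_bar (a point): middle of the flap's round steel bar handle, 10 mm thick, 90 mm free length, parallel to the hinge line, on two posts 35 mm beyond the flap's free edge: 173 mm from the hinge line, 5 mm to the inner side. Flap shut: 193 mm over the worktop, above the cabinet; flap down: 25 mm over it. It can be pinched from above, a finger on each side, at every angle and turns between the fingers
- clip_1 (a point): seat of the rightmost clip on the flap's inner face, 66 mm from the hinge line, 87 mm right of its middle: here the middle of a seated ball tool lies, 22 mm off the inner face. z along the seated tool (flap down: towards the robot), y along the hinge line to the left, x away from the inner face (flap down: up). All clips are alike, 58 mm apart
- clip_2 (a point): seat of the second clip from the right (29 mm right of the flap's middle), axes as clip_1. A clip is two black forks 72 mm apart, each 10 mm wide, that take the steel shafts of a tool; its wooden grip lies free between them, so it can be held there while the tool goes in
- clip_3 (a point): seat of the third clip from the right (29 mm left of the flap's middle), axes as clip_1. Each fork has a fixed wall on the right (-y) and a sprung hinged jaw on the left (+y), both flared outwards up to 20 mm above the seat. The tool, level and along the clip's z, is pushed straight down past the jaw (5 to 10 N) until it stops on the seat and the jaw has snapped over it
- clip_4 (a point): seat of the leftmost clip (87 mm left of the flap's middle), axes as clip_1. A seated tool has about 5 mm of play lengthwise, between the forks, and stays in its clip when the flap is shut
- ball_tool_1: double-ended ball tool, 120 mm long, 70 g: square wooden grip 50 mm long and 20 x 20 mm in the middle, a round steel shaft 12 mm thick on each side and a 16 mm steel ball at each end. Origin at its middle, on its axis; x along the tool. Both ends are alike. It lies on the worktop with its axis 10 mm up; may be absent
- ball_tool_2: double-ended ball tool, 120 mm long, 70 g: square wooden grip 50 mm long and 20 x 20 mm in the middle, a round steel shaft 12 mm thick on each side and a 16 mm steel ball at each end. Origin at its middle, on its axis; x along the tool. Both ends are alike. It lies on the worktop with its axis 10 mm up; may be absent
- ball_tool_3: double-ended ball tool, 120 mm long, 70 g: square wooden grip 50 mm long and 20 x 20 mm in the middle, a round steel shaft 12 mm thick on each side and a 16 mm steel ball at each end. Origin at its middle, on its axis; x along the tool. Both ends are alike. It lies on the worktop with its axis 10 mm up; may be absent
- ball_tool_4: double-ended ball tool, 120 mm long, 70 g: square wooden grip 50 mm long and 20 x 20 mm in the middle, a round steel shaft 12 mm thick on each side and a 16 mm steel ball at each end. Origin at its middle, on its axis; x along the tool. Both ends are alike. It lies on the worktop with its axis 10 mm up; may be absent
- cutter_large: tinned ring cutter, 52 mm across, 34 mm high, open ring standing in front of the flap, in its way; can be taken across the outside. Origin: centre of its underside, z up
- cutter_small: tinned ring cutter, 38 mm across, 32 mm high, open ring standing in front of the flap, in its way; can be taken across the outside. Origin: centre of its underside, z up
- white_board: white plastic board lying on the worktop, fixed, 105 (x) x 192 (y) x 8 mm. Origin: centre of its underside
- small_bottle: bystander: small dark-red bottle with a white pointed cap, 33 mm across, 81 mm high. Origin: centre of its underside
- tape: bystander: roll of tape lying flat, 95 mm across, 25 mm high. Origin: centre of its underside
Things that resemble listed ones, but are neither listed nor needed, are in the scene too. Leave any yellow look-alike of the ball_tool_3 alone.

How it is judged:
By the outcome, as a careful person would: the job done as asked, in the order asked, and still so for the second after the job is handed in, with the robot touching nothing.
Of ball_tool_1, ball_tool_2, ball_tool_3, ball_tool_4 only 2 to 4 are there at a start; the rules pass over those that are not, and their reading is None.
At some moment in a run one of cutter_large, cutter_small may be knocked a few centimetres aside while the robot is not near it.
Once in a run the grip may slacken for a moment while it holds something.
It also fails if it takes over 210 s, if anything falls off the work surface, if the arm or the gripper's body presses on something with over 40 N, if the wrist force passes 120 N, or if a joint passes its speed limit or range.

## Working session

There is one attempt and no reset: what is moved stays moved. The work goes in short steps, Python scripts to look and compute and a tool call to move; the robot and the scene stay as the last step left them, time stands still between calls to the robot, and variables do not carry over. Pictures are saved under pics/ and viewed, at most 14 in all, crops included, and the job is handed in when it is done.

Besides the shell and the picture viewer there is one more tool, called after ">>>" by a JSON object that holds its "name" and its "arguments", one argument or row to a line. arm_command: Moves the arm, as the interface text tells. Its arguments: {"type":"object","properties":{"targets":{"type":"array","items":{"type":"array","items":{"type":"number"}}}},"required":["targets"]}

```bash
ls; mkdir -p pics; cat > h.py <<'E'
import numpy as np, cv2
from cell import env
def cam(n):
    c=env.read_camera(n); f=c["frame"]; c["f"]=f.shape[0]/2/np.tan(np.radians(c["vertical_fov"])/2); return c
def save(c,p,crop=None,s=1):
    f=c["frame"]
    if crop: x0,y0,x1,y1=crop; f=f[y0:y1,x0:x1]
    f=cv2.resize(f,None,fx=s,fy=s,interpolation=cv2.INTER_CUBIC); cv2.imwrite(p,f[:,:,::-1])
def p2w(c,u,v,z):
    T=np.array(c["world_from_camera"]); d=T[:3,:3]@np.array([(u-c["cx"])/c["f"],(v-c["cy"])/c["f"],1]); o=T[:3,3]
    return o+d*(z-o[2])/d[2]
def w2p(c,P):
    T=np.linalg.inv(np.array(c["world_from_camera"])); q=T[:3,:3]@np.array(P)+T[:3,3]
    return np.array([q[0]/q[2]*c["f"]+c["cx"],q[1]/q[2]*c["f"]+c["cy"]])
def st():
    s=env.state(); print({k:np.round(s[k],3).tolist() for k in("t","eef_pos","tcp_rot","ft_force","opening","grip_force","joints")})
E
python3 - <<'E'
from h import *
st()
for n in("scene","top"):
    c=cam(n); save(c,f"pics/{n}0.png",s=1.42); print(n,c["f"],c["cx"],c["cy"],np.round(c["world_from_camera"],3).tolist())
E
```

```text
pics
{'t': 0.0, 'eef_pos': [265.483, -565.519, 214.026], 'tcp_rot': [-3.14, -0.0, 0.439], 'ft_force': [-0.19, 0.231, 0.067], 'opening': 1.003, 'grip_force': 0.0, 'joints': [-1.238, 0.492, 1.559, 0.0, 1.092, -0.106]}
scene 396.16763649138744 272.7737914955439 207.26331213645932 [[-0.882, -0.307, 0.356, 128.388], [-0.47, 0.592, -0.654, 816.857], [-0.01, -0.745, -0.667, 878.625], [0.0, 0.0, 0.0, 1.0]]
top 522.6867397708266 277.83621123904607 208.27312087008485 [[-0.023, -0.997, 0.069, 433.034], [-1.0, 0.022, -0.007, 94.711], [0.006, -0.069, -0.998, 1442.891], [0.0, 0.0, 0.0, 1.0]]
```

View pics/scene0.png

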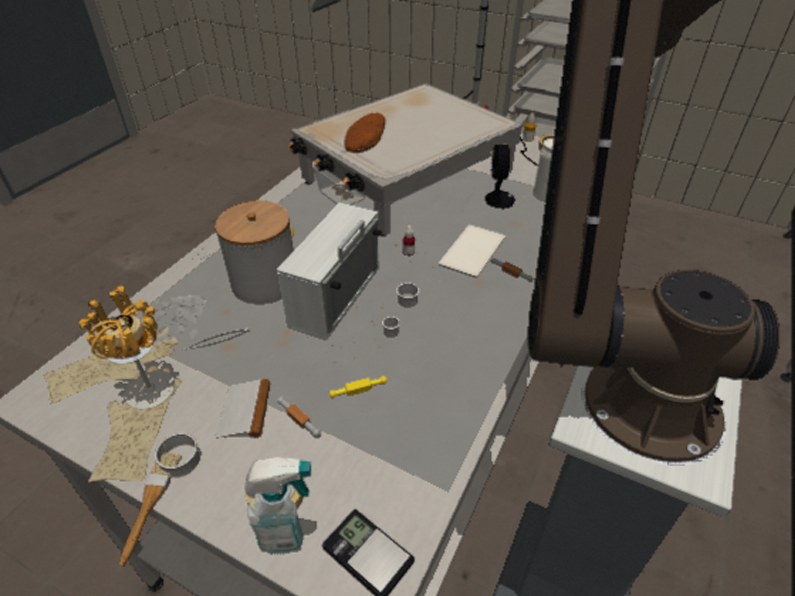

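View pics/top0.png

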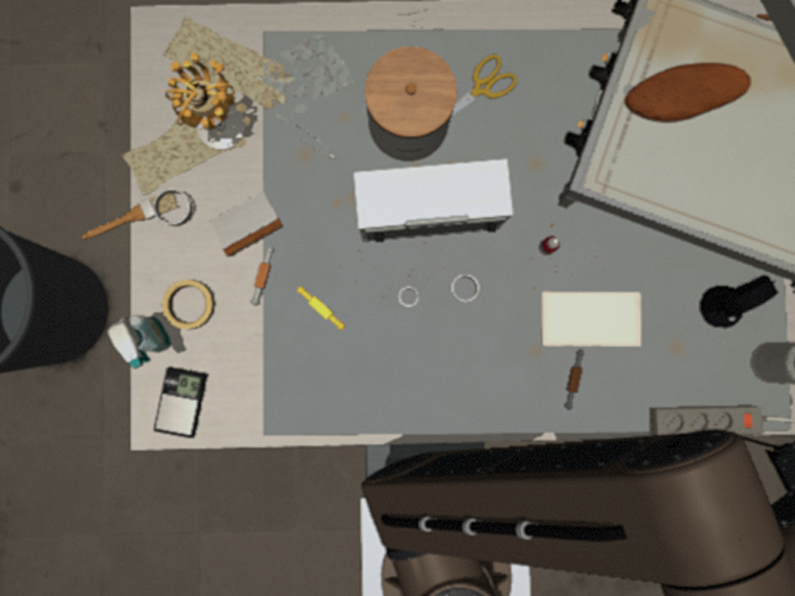

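Seen: top view (×1.42) shows candidates for ball tools: brown grip with steel shafts at (262,276) and at (574,379) – real. The yellow one at (321,308) is a look-alike, and the brush at (112,222) and scraper at (250,235) are neither. Cutters are at (409,296) small and (465,288) large, with the ring at (173,207) a look-alike. Board (591,319), bottle (550,244), tape (188,304), cabinet bar about (435,220).

```bash
python3 - <<'E'
from h import *
c=cam("top"); f=c["frame"]
def crop(x0,y0,x1,y1,s): return cv2.resize(f[y0:y1,x0:x1],None,fx=s,fy=s,interpolation=cv2.INTER_NEAREST)
A=crop(245,105,370,220,5)  # 625x575
B=crop(168,170,203,220,5); C=crop(387,240,422,290,5) #175x250
im=np.zeros((575,800,3),np.uint8); im[:,:625]=A; im[:250,625:]=B; im[260:510,625:]=C
cv2.imwrite("pics/comp0.png",im[:,:,::-1])
hsv=cv2.cvtColor(f,cv2.COLOR_RGB2HSV)
for nm,(x0,y0,x1,y1) in dict(A=(170,172,200,218),B=(390,242,418,288)).items():
    h=hsv[y0:y1,x0:x1]; m=((h[...,0]<14)&(h[...,1]>110)).astype(np.uint8)
    n,l,s,ce=cv2.connectedComponentsWithStats(m); k=1+np.argmax(s[1:,4]); ys,xs=np.nonzero(l==k)
    W=np.array([p2w(c,x+x0,y+y0,15) for x,y in zip(xs,ys)])[:,:2]
    (ctr,sz,ang)=cv2.minAreaRect(W.astype(np.float32)); w,v=np.linalg.eigh(np.cov(W.T))
    print(nm,s[k],W.mean(0),ctr,sz,ang,np.degrees(np.arctan2(v[1,1],v[0,1])))
E
```

```text
A [ 10  13  10  18 114] [578.35370243 338.96147024] (578.1847534179688, 338.9432678222656) (17.991533279418945, 46.67249298095703) 75.37042236328125 164.2226797172986
B [ 10  16   9  18 104] [ 365.18896555 -256.09053041] (365.111328125, -256.1197204589844) (16.449249267578125, 46.761024475097656) 73.67964172363281 165.20592834370228
```

View pics/comp0.png

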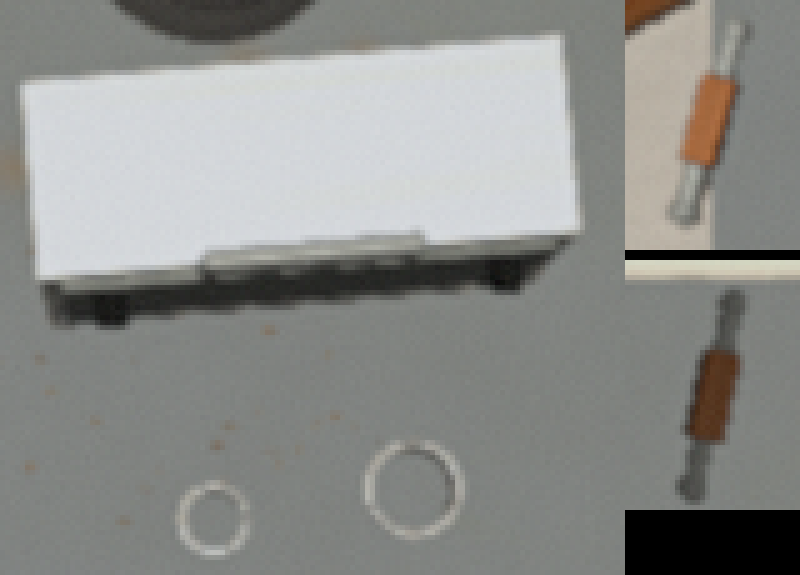

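Crop confirms two brown-grip ball tools. The cabinet roof corners are at crop px (21,82), (563,35), (582,232), (38,277); the bar runs from (203,264) to (423,242); the rings are centred at (214,518) and (413,489).

```bash
python3 - <<'E'
from h import *
c=cam("top")
q=lambda a,b,z: p2w(c,(a-2)/5+245,(b-2)/5+105,z)
P=[q(21,82,168),q(563,35,168),q(582,232,168),q(38,277,168)]
for p in P: print("roof",p.round(1))
print("w",np.linalg.norm(P[0]-P[1]),np.linalg.norm(P[2]-P[3]),"d",np.linalg.norm(P[0]-P[3]),np.linalg.norm(P[1]-P[2]))
ctr=np.mean(P,0); d=(P[0]-P[1])+(P[3]-P[2]); yaw=np.arctan2(d[1],d[0])-np.pi/2
h=ctr-50*np.array([np.cos(yaw),np.sin(yaw),0])
print("ctr",ctr,"yaw",np.degrees(yaw),"hinge",h)
for a,b in((203,264),(423,242)): print("bar",q(a,b,193).round(1))
print("small",q(214,518,32).round(1),"large",q(413,489,34).round(1))
for a,b in((178,518),(250,518),(364,489),(464,489)): print(q(a,b,33).round(1))
for u,v in((541,292),(641,292),(541,346),(641,346)): print("board",p2w(c,u/1.42,v/1.42,8).round(1))
print("bottle",p2w(c,551/1.42,243/1.42,75).round(1),"tape",p2w(c,188/1.42,304/1.42,25).round(1))
E
```

```text
roof [739.4 152.  168. ]
roof [ 757.3 -117.   168. ]
roof [ 658.4 -123.1  168. ]
roof [641.9 145.5 168. ]
w 269.6367342223464 269.12302632085516 d 97.68621170520798 99.0097564488904
ctr [699.26524956  14.33281008 168.        ] yaw 3.6559104448340944 hinge [649.36700052  11.14459081 168.        ]
bar [642.4  64.8 193. ]
bar [650.8 -41.8 193. ]
small [530.6  58.3  32. ] large [543.7 -49.7  34. ]
[530.9  77.8  33. ]
[530.1  38.8  33. ]
[544.4 -23.3  33. ]
[543.2 -77.5  33. ]
board [ 533.5 -200.4    8. ]
board [ 529.1 -394.8    8. ]
board [ 429.  -196.6    8. ]
board [ 424.6 -390.     8. ]
bottle [ 619.7 -208.6   75. ] tape [524.5 478.9  25. ]
```

>>> {"name": "arm_command", "arguments": {
  "targets": [
    [40,-30,0,8,0.9],
    [80,-59,0,16,0.9],
    [120,-89,0,25.2,0.9],
    [160,-118,0,25.2,0.9],
    [200,-148,0,25.2,0.9]
  ]
}}

```text
t: 0.7
eef_pos: [384.0, -345.6, 214.7]
tcp_rot: [3.141, -0.0, -0.002]
ft_force: [1.3, 0.3, -0.3]
opening: 0.899
grip_force: 0.0
```

>>> {"name": "arm_command", "arguments": {
  "targets": [
    [20,-40,0,0,0.9],
    [40,-80,0,0,0.9],
    [60,-120,10,0,0.9],
    [80,-158,30,0,0.9],
    [96,-196,45,0,0.9]
  ]
}}

```text
t: 1.2
eef_pos: [480.3, -149.7, 169.0]
tcp_rot: [3.141, -0.0, -0.001]
ft_force: [0.2, -1.2, -1.5]
opening: 0.899
grip_force: 0.0
```

>>> {"name": "arm_command", "arguments": {
  "targets": [
    [22,-40,15,0,0.9],
    [44,-80,30,0,0.9],
    [64,-100,60,0,0.9],
    [64,-100,80,0,0.9],
    [64,-100,80,0,0.9]
  ]
}}

```text
t: 1.7
eef_pos: [542.7, -50.5, 87.2]
tcp_rot: [-3.141, 0.005, 0.001]
ft_force: [0.3, 0.7, 0.9]
opening: 0.9
grip_force: 0.0
```

```bash
python3 - <<'E'
from h import *
st(); c=cam("scene"); save(c,"pics/s1.png",crop=(180,90,400,300),s=2.7)
t=cam("top"); cv2.imwrite("pics/t1.png",cv2.resize(t["frame"][90:240,230:480],None,fx=3,fy=3)[:,:,::-1])
for P in((530.6,58.3,32),(543.7,-49.7,34)): print((w2p(c,P)-[180,90])*2.7)
E
```

```text
{'t': 1.7, 'eef_pos': [542.738, -50.489, 87.219], 'tcp_rot': [-3.141, 0.005, 0.001], 'ft_force': [0.282, 0.69, 0.85], 'opening': 0.9, 'grip_force': 0.0, 'joints': [-0.214, 0.548, 1.879, -0.0, 0.72, 1.356]}
[259.41647695 368.03030414]
[291.70606222 306.92766094]
```

View pics/s1.png

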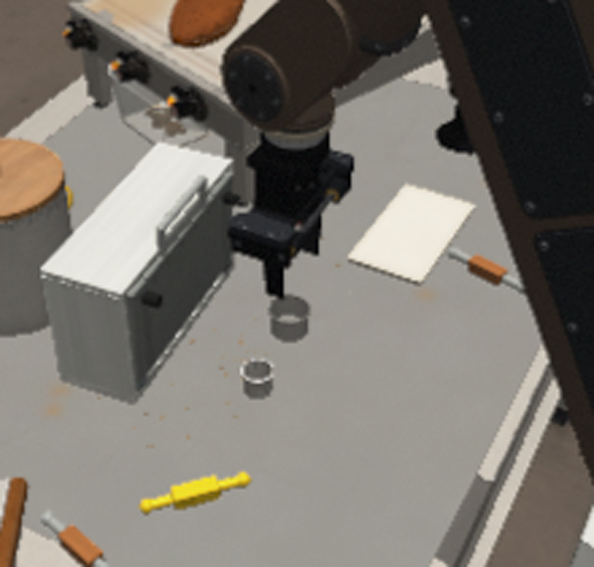

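The large ring's rim is centred near (290,308) and the small one's near (258,370), both matching the prediction. Descending.

>>> {"name": "arm_command", "arguments": {
  "targets": [
    [1,0,40,0,0.9],
    [1,0,70,0,0.9],
    [1,0,81,0,0.9],
    [1,0,81,0,0],
    [1,0,81,0,0]
  ]
}}

```text
t: 2.3
eef_pos: [545.5, -52.0, 10.1]
tcp_rot: [3.141, -0.002, -0.002]
ft_force: [0.6, -0.0, 0.1]
opening: 0.789
grip_force: 0.0
```

>>> {"name": "arm_command", "arguments": {
  "targets": [
    [0,0,0,0,0],
    [0,0,0,0,0],
    [0,0,0,0,0],
    [0,0,-15,0,0],
    [0,0,-40,0,0]
  ]
}}

```text
t: 2.8
eef_pos: [544.1, -51.4, 48.3]
tcp_rot: [-3.141, 0.002, -0.001]
ft_force: [-0.2, -0.3, -0.4]
opening: 0.508
grip_force: 30.0
```

>>> {"name": "arm_command", "arguments": {
  "targets": [
    [-12,38,-20,0,0],
    [-25,76,-20,0,0],
    [-38,114,-20,0,0],
    [-51,152,-20,0,0],
    [-64,189,-20,0,0]
  ]
}}

```text
t: 3.3
eef_pos: [480.0, -241.9, 69.1]
tcp_rot: [3.141, -0.001, -0.001]
ft_force: [0.1, 0.6, 0.1]
opening: 0.508
grip_force: 30.0
```

>>> {"name": "arm_command", "arguments": {
  "targets": [
    [0,0,20,0,0],
    [0,0,40,0,0],
    [0,0,48,0,0],
    [0,0,50,0,0],
    [0,0,50,0,0]
  ]
}}

```text
t: 3.8
eef_pos: [480.8, -240.3, 18.9]
tcp_rot: [3.141, -0.0, -0.001]
ft_force: [0.0, -0.3, -0.5]
opening: 0.503
grip_force: 30.0
```

>>> {"name": "arm_command", "arguments": {
  "targets": [
    [0,0,2,0,0],
    [0,0,2,0,0],
    [0,0,2,0,0.7],
    [0,0,2,0,0.7],
    [0,0,2,0,0.7]
  ]
}}

```text
t: 4.3
eef_pos: [480.6, -240.4, 16.7]
tcp_rot: [3.141, -0.0, -0.001]
ft_force: [0.1, 0.2, 0.6]
opening: 0.681
grip_force: 0.0
```

>>> {"name": "arm_command", "arguments": {
  "targets": [
    [0,0,-10,0,0.7],
    [0,0,-50,0,0.7],
    [0,0,-90,0,0.7],
    [0,-40,-110,0,0.7],
    [0,-80,-110,0,0.7]
  ]
}}

```text
t: 4.8
eef_pos: [481.6, -160.6, 130.0]
tcp_rot: [3.139, -0.005, -0.003]
ft_force: [0.1, -0.4, -0.6]
opening: 0.701
grip_force: 0.0
```

```bash
python3 - <<'E'
from h import *
st(); c=cam("scene"); save(c,"pics/s2.png",crop=(220,120,420,300),s=3)
for P in((530.6,58.3,32),(480.0,-241,42)): print((w2p(c,P)-[220,120])*3)
E
```

```text
{'t': 4.8, 'eef_pos': [481.559, -160.584, 129.962], 'tcp_rot': [3.139, -0.005, -0.003], 'ft_force': [0.146, -0.394, -0.568], 'opening': 0.701, 'grip_force': 0.0, 'joints': [-0.452, 0.437, 1.94, -0.0, 0.759, 1.122]}
[168.24052995 318.92256015]
[327.11396465 165.67840697]
```

View pics/s2.png

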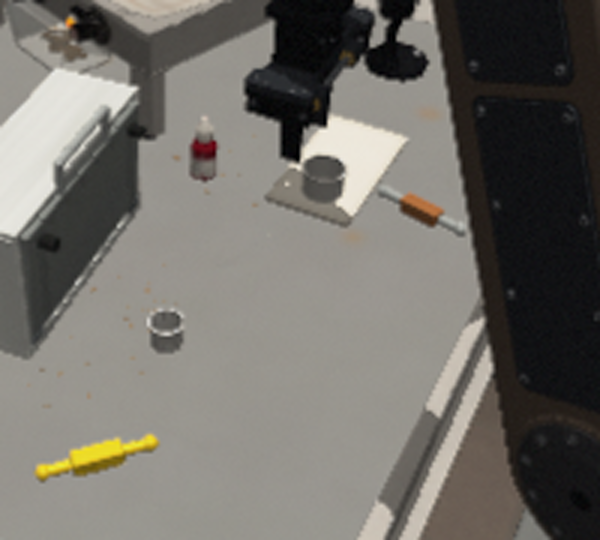

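The large cutter stands on the board at (324,175), and the small one at (166,318) is unmoved.

>>> {"name": "arm_command", "arguments": {
  "targets": [
    [10,-45,0,0,0.7],
    [20,-90,0,0,0.7],
    [30,-135,10,0,0.7],
    [40,-180,30,0,0.7],
    [49,-218,50,0,0.7]
  ]
}}

```text
t: 5.35
eef_pos: [530.3, 59.7, 77.0]
tcp_rot: [3.142, -0.002, -0.001]
ft_force: [1.0, -1.3, 0.2]
opening: 0.699
grip_force: 0.0
```

>>> {"name": "arm_command", "arguments": {
  "targets": [
    [0,0,0,0,0.7],
    [0,0,35,0,0.7],
    [0,0,65,0,0.7],
    [0,0,71,0,0.7],
    [0,0,71,0,0.7]
  ]
}}

```text
t: 5.85
eef_pos: [529.7, 57.0, 5.7]
tcp_rot: [3.141, 0.001, -0.002]
ft_force: [0.2, 0.5, -0.4]
opening: 0.701
grip_force: 0.0
```

>>> {"name": "arm_command", "arguments": {
  "targets": [
    [0,0,0,0,0],
    [0,0,0,0,0],
    [0,0,0,0,0],
    [0,0,0,0,0],
    [0,0,0,0,0]
  ]
}}

```text
t: 6.35
eef_pos: [530.1, 57.6, 6.1]
tcp_rot: [3.142, -0.001, -0.001]
ft_force: [-0.9, 3.7, 5.8]
opening: 0.357
grip_force: 30.0
```

>>> {"name": "arm_command", "arguments": {
  "targets": [
    [0,0,-40,0,0],
    [0,0,-80,0,0],
    [0,40,-100,0,0],
    [-5,85,-100,0,0],
    [-10,130,-100,0,0]
  ]
}}

```text
t: 6.85
eef_pos: [519.8, -73.6, 106.6]
tcp_rot: [3.141, -0.002, 0.0]
ft_force: [0.6, -0.5, -0.3]
opening: 0.352
grip_force: 30.0
```

>>> {"name": "arm_command", "arguments": {
  "targets": [
    [-8,46,0,0,0],
    [-16,92,0,0,0],
    [-24,138,0,0,0],
    [-32,184,0,0,0],
    [-38,230,0,0,0]
  ]
}}

```text
t: 7.35
eef_pos: [480.7, -304.2, 105.7]
tcp_rot: [-3.142, 0.0, -0.001]
ft_force: [0.1, 0.5, -0.8]
opening: 0.353
grip_force: 30.0
```

>>> {"name": "arm_command", "arguments": {
  "targets": [
    [-2,43,0,0,0],
    [-2,43,0,0,0],
    [-2,43,40,0,0],
    [-2,43,80,0,0],
    [-2,43,88,0,0]
  ]
}}

```text
t: 7.85
eef_pos: [477.9, -343.7, 14.3]
tcp_rot: [-3.138, 0.004, -0.001]
ft_force: [-0.6, 0.4, -0.6]
opening: 0.355
grip_force: 30.0
```

>>> {"name": "arm_command", "arguments": {
  "targets": [
    [0,0,2,0,0],
    [0,0,3,0,0],
    [0,0,3,0,0.6],
    [0,0,3,0,0.6],
    [0,0,3,0,0.6]
  ]
}}

```text
t: 8.35
eef_pos: [479.8, -345.7, 15.6]
tcp_rot: [3.14, -0.001, -0.001]
ft_force: [-0.7, 0.5, 0.1]
opening: 0.551
grip_force: 0.0
```

>>> {"name": "arm_command", "arguments": {
  "targets": [
    [0,0,-15,0,0.6],
    [0,0,-60,0,0.5],
    [0,0,-100,8,0.3],
    [10,-30,-140,16,0.3],
    [20,-70,-180,24,0.3]
  ]
}}

```text
t: 8.85
eef_pos: [498.1, -281.4, 192.0]
tcp_rot: [3.141, -0.002, -0.428]
ft_force: [0.7, -0.2, 0.4]
opening: 0.332
grip_force: 0.0
```

```bash
python3 - <<'E'
from h import *
st()
E
```

```text
{'t': 8.85, 'eef_pos': [498.103, -281.353, 192.034], 'tcp_rot': [3.141, -0.002, -0.428], 'ft_force': [0.709, -0.173, 0.385], 'opening': 0.332, 'grip_force': 0.0, 'joints': [-0.63, 0.439, 1.72, -0.0, 0.98, 1.369]}
```

>>> {"name": "arm_command", "arguments": {
  "targets": [
    [-8,-18,-10,-8,0.3],
    [-16,-36,-25,-16,0.3],
    [-24,-54,-40,-24,0.3],
    [-32,-72,-50,-32,0.3],
    [-41,-91,-60,-40,0.3]
  ]
}}

```text
t: 9.35
eef_pos: [497.5, -180.6, 250.7]
tcp_rot: [3.14, -0.001, 0.284]
ft_force: [0.3, 0.3, -0.0]
opening: 0.303
grip_force: 0.0
```

>>> {"name": "arm_command", "arguments": {
  "targets": [
    [16,-35,0,-8,0.3],
    [32,-70,0,-16,0.3],
    [48,-105,0,-24,0.3],
    [64,-140,0,-32,0.3],
    [81,-174,0,-40,0.3]
  ]
}}

```text
t: 9.85
eef_pos: [527.5, 9.7, 250.2]
tcp_rot: [3.14, -0.001, 0.982]
ft_force: [-0.5, -0.4, 0.3]
opening: 0.299
grip_force: 0.0
```

>>> {"name": "arm_command", "arguments": {
  "targets": [
    [0,0,0,-8,0.3],
    [0,0,0,-16,0.3],
    [0,0,0,-24,0.3],
    [0,0,0,-32,0.3],
    [0,0,0,-37.7,0.3]
  ]
}}

```text
t: 10.35
eef_pos: [527.5, 8.2, 250.0]
tcp_rot: [3.141, 0.0, 1.64]
ft_force: [0.1, 0.0, 0.3]
opening: 0.301
grip_force: 0.0
```

```bash
python3 - <<'E'
from h import *
st(); c=cam("scene"); t=cam("top")
hy=np.radians(3.66); H=np.array([649.4,11.1,20]); ex=np.array([np.cos(hy),np.sin(hy),0]); ey=np.array([-np.sin(hy),np.cos(hy),0])
f=c["frame"].copy()
im=cv2.resize(f[110:270,190:390],None,fx=4,fy=4,interpolation=cv2.INTER_CUBIC)
L=[]
for s in(-45,0,45):
    P=H+5*ex+s*ey+[0,0,173]; p=(w2p(c,P)-[190,110])*4+1.5; L.append(p.round(0)); cv2.circle(im,tuple(int(v) for v in p),3,(255,0,0),-1)
print(L)
cv2.imwrite("pics/s3.png",im[:,:600,::-1])
E
```

```text
{'t': 10.35, 'eef_pos': [527.548, 8.16, 250.042], 'tcp_rot': [3.141, 0.0, 1.64], 'ft_force': [0.072, 0.037, 0.322], 'opening': 0.301, 'grip_force': 0.0, 'joints': [-0.11, 0.315, 1.75, -0.0, 1.076, -0.179]}
[array([253., 186.]), array([226., 218.]), array([197., 251.])]
```

View pics/s3.png

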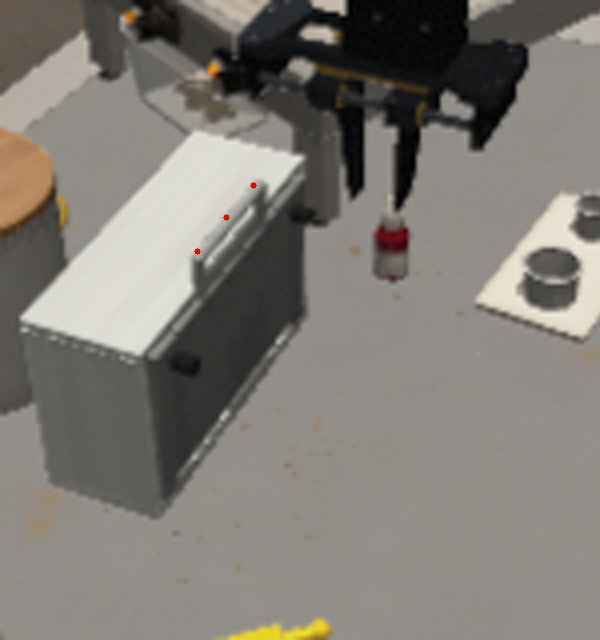

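The bar runs from (195,262) to (262,185). My predicted line lies about 4 mm behind it, so I aim at x≈651.

>>> {"name": "arm_command", "arguments": {
  "targets": [
    [-1,30,10,0,0.3],
    [-3,70,20,0,0.3],
    [-5,105,30,0,0.3],
    [-5,123,30,0,0.3],
    [-5,123,30,0,0.3]
  ]
}}

```text
t: 10.95
eef_pos: [652.1, 10.9, 218.4]
tcp_rot: [-3.142, 0.0, 1.631]
ft_force: [-1.3, 0.3, 0.1]
opening: 0.296
grip_force: 0.0
```

>>> {"name": "arm_command", "arguments": {
  "targets": [
    [0,0,10,0,0.3],
    [0,0,20,0,0.3],
    [0,0,30,0,0.3],
    [0,0,43,0,0.3],
    [0,0,43,0,0.3]
  ]
}}

```text
t: 11.45
eef_pos: [649.8, 10.9, 173.7]
tcp_rot: [-3.139, -0.0, 1.634]
ft_force: [0.2, 0.0, -0.6]
opening: 0.299
grip_force: 0.0
```

>>> {"name": "arm_command", "arguments": {
  "targets": [
    [0,0,0,0,0],
    [0,0,0,0,0],
    [0,0,0,0,0],
    [0,0,0,0,0],
    [0,0,0,0,0]
  ]
}}

```text
t: 11.95
eef_pos: [651.1, 10.9, 176.2]
tcp_rot: [3.141, 0.0, 1.634]
ft_force: [-0.9, -0.4, 3.1]
opening: 0.096
grip_force: 30.0
```

>>> {"name": "arm_command", "arguments": {
  "targets": [
    [0,-15,0,0,0],
    [0,-30,2,0,0],
    [0,-45,5,0,0],
    [0,-59.5,9,0,0],
    [0,-73.5,14,0,0]
  ]
}}

```text
t: 12.45
eef_pos: [577.7, 6.2, 161.6]
tcp_rot: [3.139, 0.0, 1.634]
ft_force: [9.1, -0.8, -13.3]
opening: 0.098
grip_force: 30.0
```

>>> {"name": "arm_command", "arguments": {
  "targets": [
    [0,-13.5,6.5,0,0],
    [0,-26.5,14.5,0,0],
    [0,-39,23,0,0],
    [0,-50,33,0,0],
    [0,-60.5,44,0,0]
  ]
}}

```text
t: 12.95
eef_pos: [518.4, 2.2, 117.7]
tcp_rot: [3.137, 0.001, 1.634]
ft_force: [11.1, -0.0, -9.4]
opening: 0.098
grip_force: 30.0
```

>>> {"name": "arm_command", "arguments": {
  "targets": [
    [0,-9.5,11.5,0,0],
    [0,-18,24,0,0],
    [0,-25.5,37.5,0,0],
    [0,-31.5,51,0,0],
    [0,-36.5,65.5,0,0]
  ]
}}

```text
t: 13.45
eef_pos: [484.0, -0.2, 52.5]
tcp_rot: [3.133, 0.001, 1.634]
ft_force: [15.5, 3.5, -4.9]
opening: 0.093
grip_force: 30.0
```

>>> {"name": "arm_command", "arguments": {
  "targets": [
    [0,-3.5,15,0,0],
    [0,-6,29.5,0,0],
    [0,-7,44.5,0,0],
    [0,-7,44.5,0,0],
    [0,-7,44.5,0,0]
  ]
}}

```text
t: 13.95
eef_pos: [478.7, -0.9, 8.4]
tcp_rot: [3.131, 0.002, 1.634]
ft_force: [16.5, 2.6, -5.5]
opening: 0.096
grip_force: 30.0
```

>>> {"name": "arm_command", "arguments": {
  "targets": [
    [0,2,2,0,0],
    [0,3,3,0,0],
    [0,3,3,0,0],
    [0,3,3,0,0.3],
    [0,3,3,0,0.3]
  ]
}}

```text
t: 14.45
eef_pos: [477.0, -0.3, 5.0]
tcp_rot: [3.141, 0.0, 1.634]
ft_force: [-0.3, 0.5, -0.6]
opening: 0.211
grip_force: 0.0
```

>>> {"name": "arm_command", "arguments": {
  "targets": [
    [0,0,0,0,0.3],
    [0,0,-10,0,0.3],
    [0,0,-40,0,0.3],
    [0,0,-80,0,0.3],
    [0,-20,-120,0,0.3]
  ]
}}

```text
t: 14.95
eef_pos: [457.8, -1.5, 126.5]
tcp_rot: [3.141, 0.0, 1.634]
ft_force: [0.8, 0.4, 1.0]
opening: 0.301
grip_force: 0.0
```

>>> {"name": "arm_command", "arguments": {
  "targets": [
    [45,0,-20,8,0.4],
    [90,0,-40,16,0.4],
    [135,0,-60,24,0.4],
    [180,0,-60,32,0.4],
    [220,0,-60,40,0.4]
  ]
}}

```text
t: 15.45
eef_pos: [443.7, 207.7, 186.0]
tcp_rot: [3.14, -0.001, 0.977]
ft_force: [0.6, -0.1, -0.1]
opening: 0.4
grip_force: 0.0
```

```bash
python3 - <<'E'
from h import *
st(); t=cam("top"); c=cam("scene")
A=cv2.resize(t["frame"][95:215,240:380],None,fx=4,fy=4,interpolation=cv2.INTER_CUBIC) #560x480
np.save("top2.npy",t["frame"])
B=cv2.resize(c["frame"][140:260,200:280],None,fx=3,fy=3,interpolation=cv2.INTER_CUBIC) #240x360
im=np.zeros((480,800,3),np.uint8); im[:,:560]=A; im[:360,560:]=B
cv2.imwrite("pics/c4.png",im[:,:,::-1])
E
```

```text
{'t': 15.45, 'eef_pos': [443.692, 207.737, 185.983], 'tcp_rot': [3.14, -0.001, 0.977], 'ft_force': [0.571, -0.099, -0.072], 'opening': 0.4, 'grip_force': 0.0, 'joints': [0.303, 0.336, 1.918, -0.0, 0.886, 0.897]}
```

View pics/c4.png

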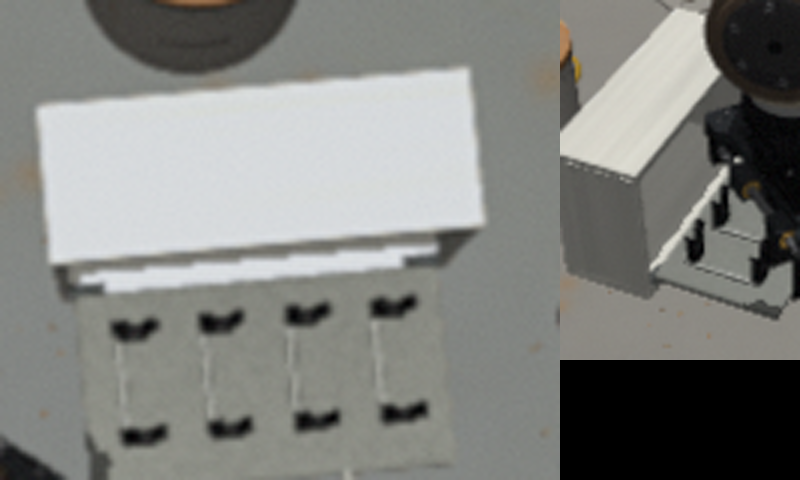

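The flap lies flat with all four clips empty. The far forks are at crop px (135,328), (221,320), (307,313), (393,305), and the near forks at (144,435), (230,427), (316,420), (405,411).

```bash
python3 - <<'E'
from h import *
from scipy.optimize import least_squares
c=cam("top"); f=np.load("top2.npy"); g=f.max(2)
m=(g<70).astype(np.uint8); m[:,:262]=0; m[:163]=0; m[212:]=0; m[:,355:]=0
n,l,s,ce=cv2.connectedComponentsWithStats(m)
B=[]
for k in range(1,n):
    if 12<s[k,4]<70:
        ys,xs=np.nonzero(l==k); w=(110-g[ys,xs].astype(float)); B.append([(xs*w).sum()/w.sum(),(ys*w).sum()/w.sum()]); print(s[k],np.round(B[-1],2))
B=np.array(B)
def pts(h,yaw,z):
    ex=np.array([np.cos(yaw),np.sin(yaw),0]); ey=np.array([-np.sin(yaw),np.cos(yaw),0])
    return [np.array([h[0],h[1],z])+(-66+a)*ex+b*ey for a in(36,-36) for b in(87,29,-29,-87)]
if len(B)==8:
    o=np.argsort(B[:,1]); far=B[o[:4]]; near=B[o[4:]]
    # rows slanted: split by hinge side
    B=np.vstack([far[np.argsort(far[:,0])],near[np.argsort(near[:,0])]])
    for z in(52,60,66):
        r=least_squares(lambda p:(np.array([w2p(c,P) for P in pts(p[:2],p[2],z)])-B).ravel(),[649,11,.064])
        print(z,r.x[:2],np.degrees(r.x[2]),np.abs(r.fun).max())
e=lambda a,b:p2w(c,(a-1.5)/4+240,(b-1.5)/4+95,30).round(1)
print("flap edge L",e(88,360),"R",e(446,360),"free",e(440,467),e(330,472))
E
```

```text
[333 169  11   5  39] [337.66 171.3 ]
[312 171  10   5  38] [316.14 173.17]
[290 173  11   5  40] [294.57 175.17]
[268 175  11   5  41] [272.99 176.99]
[336 196  11   5  37] [340.59 197.76]
[314 198  11   5  37] [318.44 199.71]
[271 201  11   5  35] [275.45 203.58]
[292 200  11   4  35] [297.11 201.65]
52 [649.67096346  10.42737115] 3.8573080765595553 0.30411489274371206
60 [648.80634099  10.93801129] 3.858233619348643 0.32645253469002
66 [648.15789152  11.32099527] 3.858934784572146 0.37976715529208604
flap edge L [596.5 126.7  30. ] R [ 591.1 -116.7   30. ] free [ 518.3 -110.2   30. ] [516.6 -35.6  30. ]
```

>>> {"name": "arm_command", "arguments": {
  "targets": [
    [37,8,0,8,0.5],
    [74,16,0,16,0.5],
    [111,24,0,24,0.5],
    [148,31,20,32,0.5],
    [184,38,40,40,0.5]
  ]
}}

```text
t: 16.1
eef_pos: [579.3, 337.6, 144.4]
tcp_rot: [3.141, -0.001, 0.28]
ft_force: [-0.2, -0.0, 0.8]
opening: 0.499
grip_force: 0.0
```

>>> {"name": "arm_command", "arguments": {
  "targets": [
    [0,0,20,8,0.5],
    [0,0,40,16,0.5],
    [0,0,60,24,0.5],
    [0,0,60,31.5,0.5],
    [0,0,60,31.5,0.5]
  ]
}}

```text
t: 16.6
eef_pos: [577.9, 336.4, 83.8]
tcp_rot: [3.14, 0.001, -0.267]
ft_force: [-0.4, -0.0, -0.4]
opening: 0.498
grip_force: 0.0
```

```bash
python3 - <<'E'
from h import *
st(); c=cam("scene"); W=[180,255]
im=cv2.resize(c["frame"][255:335,150:270],None,fx=6,fy=6,interpolation=cv2.INTER_CUBIC)
a=np.radians(-15.5)
for s in(-60,-25,0,25,60):
    p=(w2p(c,np.array([578.3,339,10])+s*np.array([np.cos(a),np.sin(a),0]))-[150,255])*6+2.5; print(p.round(0)); cv2.circle(im,tuple(int(v) for v in p),3,(255,0,0),-1)
cv2.imwrite("pics/s5.png",im[:,:,::-1])
E
```

```text
{'t': 16.6, 'eef_pos': [577.921, 336.387, 83.85], 'tcp_rot': [3.14, 0.001, -0.267], 'ft_force': [-0.405, -0.018, -0.371], 'opening': 0.498, 'grip_force': 0.0, 'joints': [0.429, 0.692, 1.562, -0.0, 0.889, 2.266]}
[459. 305.]
[406. 259.]
[369. 226.]
[333. 195.]
[284. 152.]
```

View pics/s5.png

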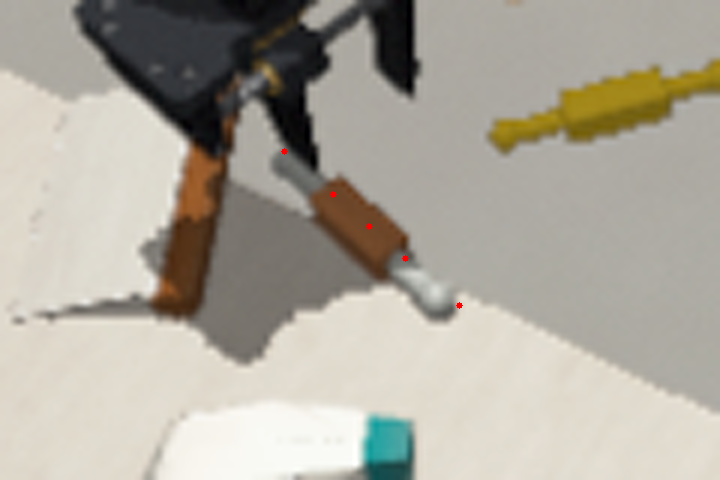

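The tool's near ball is at (432,302), the far ball tip at (277,160) and the grip's middle at (361,228), a few mm off my prediction. I'll fuse both cameras.

```bash
python3 - <<'E'
from h import *
c=cam("scene"); t=cam("top")
for n,(a,b) in dict(near=(432,302),grip=(361,228),far=(284,165)).items(): print("scene",n,p2w(c,(a-2.5)/6+150,(b-2.5)/6+255,10).round(1))
for n,(a,b) in dict(near=(682,213),far=(738,28)).items(): print("top",n,p2w(t,(a-2-625)/5+168,(b-2)/5+170,10).round(1))
# consistency check of scene vs top on known: yellow / cutter rims on board at commanded positions
E
```

```text
scene near [531.7 359.1  10. ]
scene grip [580.9 341.5  10. ]
scene far [631.8 329.1  10. ]
top near [527.8 355.3  10. ]
top far [629.3 323.5  10. ]
```

>>> {"name": "arm_command", "arguments": {
  "targets": [
    [0.5,-4,30,1.5,0.5],
    [0.5,-4,60,1.5,0.5],
    [0.5,-4,76,1.5,0.5],
    [0.5,-4,80,1.5,0.5],
    [0.5,-4,80,1.5,0.5]
  ]
}}

```text
t: 17.25
eef_pos: [579.5, 341.7, 4.6]
tcp_rot: [3.141, -0.0, -0.291]
ft_force: [-0.5, 0.3, 0.3]
opening: 0.498
grip_force: 0.0
```

>>> {"name": "arm_command", "arguments": {
  "targets": [
    [0,0,0,0,0],
    [0,0,0,0,0],
    [0,0,0,0,0],
    [0,0,0,0,0],
    [0,0,0,0,0]
  ]
}}

```text
t: 17.75
eef_pos: [579.4, 341.8, 4.9]
tcp_rot: [-3.141, -0.0, -0.292]
ft_force: [-0.3, -1.6, 2.9]
opening: 0.208
grip_force: 30.0
```

>>> {"name": "arm_command", "arguments": {
  "targets": [
    [0,0,-20,0,0],
    [0,0,-50,0,0],
    [0,0,-100,-8,0],
    [0,0,-120,-16,0],
    [0,0,-120,-20.8,0]
  ]
}}

```text
t: 18.25
eef_pos: [580.6, 342.4, 128.3]
tcp_rot: [-3.14, -0.006, 0.077]
ft_force: [-1.0, -0.4, -1.5]
opening: 0.207
grip_force: 30.0
```

```bash
python3 - <<'E'
from h import *
st()
E
```

```text
{'t': 18.25, 'eef_pos': [580.563, 342.383, 128.335], 'tcp_rot': [-3.14, -0.006, 0.077], 'ft_force': [-0.974, -0.378, -1.484], 'opening': 0.207, 'grip_force': 30.0, 'joints': [0.435, 0.645, 1.52, -0.0, 0.971, 1.929]}
```

>>> {"name": "arm_command", "arguments": {
  "targets": [
    [-4,49,0,0,0],
    [-8,98,0,0,0],
    [-12,147,0,0,0],
    [-16,196,0,0,0],
    [-19.5,245,0,0,0]
  ]
}}

```text
t: 18.75
eef_pos: [576.9, 94.2, 124.5]
tcp_rot: [3.142, -0.0, 0.072]
ft_force: [1.2, 1.1, 0.0]
opening: 0.209
grip_force: 30.0
```

>>> {"name": "arm_command", "arguments": {
  "targets": [
    [0,3.5,10,0,0],
    [0,3.5,20,0,0],
    [0,3.5,30,0,0],
    [0,3.5,30,0,0],
    [0,3.5,30,0,0]
  ]
}}

```text
t: 19.25
eef_pos: [577.4, 93.7, 94.0]
tcp_rot: [3.142, 0.001, 0.073]
ft_force: [0.0, 0.6, -0.6]
opening: 0.21
grip_force: 30.0
```

```bash
python3 - <<'E'
from h import *
st(); c=cam("scene"); t=cam("top"); s=env.state(); e=np.array(s["eef_pos"]); y=s["tcp_rot"][2]
print((w2p(c,e+[0,0,5])).round(1),(w2p(t,e+[0,0,5])).round(1))
A=cv2.resize(c["frame"][170:250,190:290],None,fx=4,fy=4,interpolation=cv2.INTER_CUBIC)
B=cv2.resize(t["frame"][140:220,240:330],None,fx=4,fy=4,interpolation=cv2.INTER_CUBIC)
def mark(im,cc,o):
    for k in(-60,-25,25,60):
        p=(w2p(cc,e+[k*np.cos(y),k*np.sin(y),5.3])-o)*4+1.5; cv2.circle(im,tuple(int(v) for v in p),2,(255,0,0),-1); print(p.round(0))
mark(A,c,[190,170]); mark(B,t,[240,140])
cv2.imwrite("pics/c6.png",np.hstack([A,B])[:,:,::-1])
E
```

```text
{'t': 19.25, 'eef_pos': [577.363, 93.699, 93.985], 'tcp_rot': [3.142, 0.001, 0.073], 'ft_force': [0.017, 0.573, -0.584], 'opening': 0.21, 'grip_force': 30.0, 'joints': [0.048, 0.58, 1.777, -0.0, 0.784, 1.546]}
[256.1 212. ] [274.  188.5]
[341. 192.]
[297. 179.]
[235. 160.]
[193. 148.]
[146. 288.]
[141. 234.]
[134. 157.]
[129. 104.]
```

View pics/c6.png

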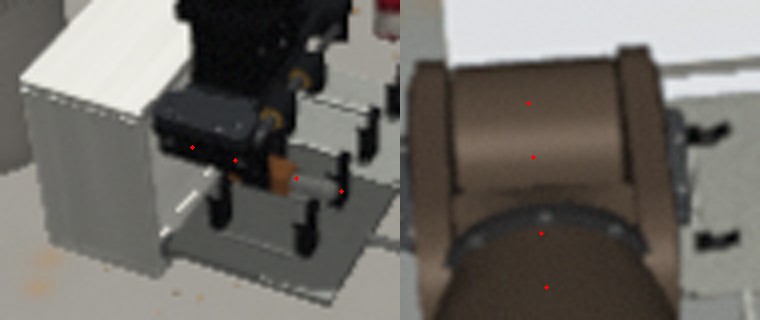

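The grip's front end is at (298,180) as predicted, so the tool is held in the middle lengthwise. Checking the clip_4 forks, seen at (218,207) and (306,238), against the model.

```bash
python3 - <<'E'
from h import *
c=cam("scene"); a=np.radians(3.85); ex=np.array([np.cos(a),np.sin(a),0]); S=np.array([577.7,93.1,0])
for z in(40,52,72):
    for k in(36,-36): print(z,k,((w2p(c,S+k*ex+[0,0,z])-[190,170])*4+1.5).round(0))
E
```

```text
40 36 [226. 214.]
40 -36 [312. 241.]
52 36 [225. 203.]
52 -36 [312. 230.]
72 36 [224. 184.]
72 -36 [312. 210.]
```

>>> {"name": "arm_command", "arguments": {
  "targets": [
    [0,0,6,0,0],
    [0,0,12,0,0],
    [0,0,18,0,0],
    [0,0,24,0,0],
    [0,0,28,0,0]
  ]
}}

```text
t: 19.9
eef_pos: [577.3, 92.4, 65.6]
tcp_rot: [3.142, 0.001, 0.071]
ft_force: [0.0, 0.1, -1.2]
opening: 0.209
grip_force: 30.0
```

>>> {"name": "arm_command", "arguments": {
  "targets": [
    [0,0,2,0,0],
    [0,0,4,0,0],
    [0,0,6,0,0],
    [0,0,6,0,0],
    [0,0,6,0,0]
  ]
}}

```text
t: 20.4
eef_pos: [577.6, 92.8, 60.5]
tcp_rot: [-3.141, -0.0, 0.071]
ft_force: [-0.1, 4.3, -1.1]
opening: 0.207
grip_force: 30.0
```

```bash
python3 - <<'E'
from h import *
st(); print(env.state()["moment"])
c=cam("scene"); save(c,"pics/s7.png",crop=(220,185,290,245),s=10)
E
```

```text
{'t': 20.4, 'eef_pos': [577.62, 92.78, 60.469], 'tcp_rot': [-3.141, -0.0, 0.071], 'ft_force': [-0.056, 4.263, -1.123], 'opening': 0.207, 'grip_force': 30.002, 'joints': [0.046, 0.628, 1.8, 0.0, 0.713, 1.546]}
[ 0.88643512 -0.07692131 -0.02141789]
```

View pics/s7.png

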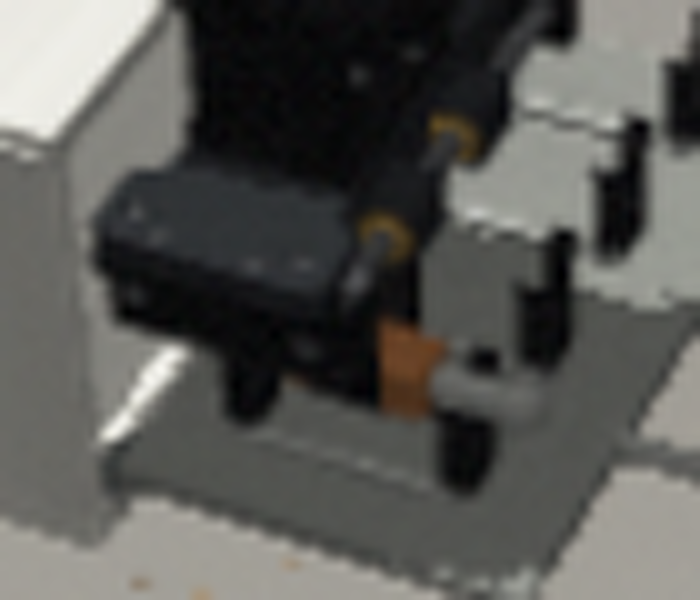

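The shaft sits over the near fork at (470,440), and fy=+4 N says the right wall pushes left. So the clip is about 3 mm more to the left; shifting.

>>> {"name": "arm_command", "arguments": {
  "targets": [
    [0.5,-1,0,0,0],
    [1,-2,0,0,0],
    [1,-3,0,0,0],
    [1,-3,0,0,0],
    [1,-3,0,0,0]
  ]
}}

```text
t: 20.95
eef_pos: [578.2, 95.2, 60.6]
tcp_rot: [3.141, 0.0, 0.071]
ft_force: [-3.5, -4.3, 4.0]
opening: 0.208
grip_force: 30.0
```

>>> {"name": "arm_command", "arguments": {
  "targets": [
    [0,0,1.5,0,0],
    [0,0,3,0,0],
    [0,0,4.5,0,0],
    [0,0,6,0,0],
    [0,0,6,0,0]
  ]
}}

```text
t: 21.45
eef_pos: [578.6, 95.5, 54.1]
tcp_rot: [3.141, -0.0, 0.071]
ft_force: [3.0, -4.0, -1.1]
opening: 0.209
grip_force: 30.0
```

>>> {"name": "arm_command", "arguments": {
  "targets": [
    [0,0.5,1.5,0,0],
    [0,0.5,3,0,0],
    [0,0.5,4.5,0,0],
    [0,0.5,6,0,0],
    [0,0.5,6,0,0]
  ]
}}

```text
t: 21.95
eef_pos: [578.0, 95.1, 47.9]
tcp_rot: [3.142, 0.001, 0.071]
ft_force: [0.2, -2.4, -6.0]
opening: 0.207
grip_force: 30.0
```

>>> {"name": "arm_command", "arguments": {
  "targets": [
    [0,0,1,0,0],
    [0,0,2,0,0],
    [0,0,2,0,0],
    [0,0,2,0,0],
    [0,0,2,0,0]
  ]
}}

```text
t: 22.45
eef_pos: [578.2, 95.1, 46.7]
tcp_rot: [3.142, 0.0, 0.071]
ft_force: [-3.1, -1.6, 6.1]
opening: 0.21
grip_force: 30.0
```

>>> {"name": "arm_command", "arguments": {
  "targets": [
    [0,0,1,0,0],
    [0,0,2,0,0],
    [0,0,2,0,0],
    [0,0,2,0,0],
    [0,0,2,0,0]
  ]
}}

```text
t: 22.95
eef_pos: [578.2, 95.1, 46.4]
tcp_rot: [3.142, -0.001, 0.071]
ft_force: [-9.2, -2.9, 26.1]
opening: 0.206
grip_force: 30.0
```

>>> {"name": "arm_command", "arguments": {
  "targets": [
    [0,0,-1,0,0],
    [0,0,-3,0,0],
    [0,0,-4,0,0],
    [0,0,-4,0,0],
    [0,0,-4,0,0]
  ]
}}

```text
t: 23.45
eef_pos: [578.1, 95.0, 47.9]
tcp_rot: [3.142, 0.001, 0.071]
ft_force: [0.1, -1.9, -7.5]
opening: 0.209
grip_force: 30.0
```

It bottomed at 26 N and resisted the pull-up with 7.5 N, so it is snapped in. Releasing.

>>> {"name": "arm_command", "arguments": {
  "targets": [
    [0,0,2,0,0],
    [0,0,2,0,0.36],
    [0,0,2,0,0.36],
    [0,0,2,0,0.36],
    [0,0,2,0,0.36]
  ]
}}

```text
t: 23.95
eef_pos: [578.5, 95.1, 46.5]
tcp_rot: [3.142, -0.0, 0.071]
ft_force: [-0.6, -0.6, 0.4]
opening: 0.362
grip_force: 0.0
```

>>> {"name": "arm_command", "arguments": {
  "targets": [
    [0,0,-20,0,0.36],
    [0,0,-60,0,0.36],
    [0,0,-100,0,0.4],
    [0,40,-140,0,0.5],
    [-20,85,-140,0,0.5]
  ]
}}

```text
t: 24.45
eef_pos: [568.2, 12.5, 190.3]
tcp_rot: [3.14, -0.008, 0.074]
ft_force: [-0.0, -0.6, -0.5]
opening: 0.485
grip_force: 0.0
```

>>> {"name": "arm_command", "arguments": {
  "targets": [
    [-30,30,0,4,0.5],
    [-60,60,0,8,0.5],
    [-90,90,0,12,0.5],
    [-120,120,0,16,0.5],
    [-150,150,0,18,0.5]
  ]
}}

```text
t: 24.95
eef_pos: [425.4, -148.9, 186.3]
tcp_rot: [3.141, -0.001, -0.245]
ft_force: [1.5, -0.5, 0.3]
opening: 0.497
grip_force: 0.0
```

```bash
python3 - <<'E'
from h import *
st(); c=cam("scene"); t=cam("top")
A=cv2.resize(c["frame"][165:255,190:300],None,fx=4,fy=4,interpolation=cv2.INTER_CUBIC)
B=cv2.resize(c["frame"][165:225,350:440],None,fx=4,fy=4,interpolation=cv2.INTER_CUBIC)
im=np.zeros((600,800,3),np.uint8); im[:360,:440]=A; im[:240,440:800]=B
C=cv2.resize(t["frame"][235:300,370:430],None,fx=3.6,fy=3.6,interpolation=cv2.INTER_CUBIC); im[360:594,440:656]=C
D=cv2.resize(t["frame"][155:215,240:350],None,fx=4,fy=4,interpolation=cv2.INTER_CUBIC); im[360:600,:440]=D
cv2.imwrite("pics/c8.png",im[:,:,::-1])
h=cv2.cvtColor(c["frame"],cv2.COLOR_RGB2HSV); m=((h[...,0]<14)&(h[...,1]>120)).astype(np.uint8); m[:,:340]=0; m[:160]=0;m[230:]=0
n,l,s,ce=cv2.connectedComponentsWithStats(m)
for k in range(1,n):
    if s[k,4]>40: print(s[k],ce[k],p2w(c,*ce[k],12))
E
```

```text
{'t': 24.95, 'eef_pos': [425.426, -148.881, 186.27], 'tcp_rot': [3.141, -0.001, -0.245], 'ft_force': [1.471, -0.53, 0.314], 'opening': 0.497, 'grip_force': 0.0, 'joints': [-0.483, 0.283, 2.003, -0.0, 0.855, 1.333]}
[354 185  14  10  78] [360.12820513 189.20512821] [ 367.83049089 -254.11041181   12.        ]
```

View pics/c8.png

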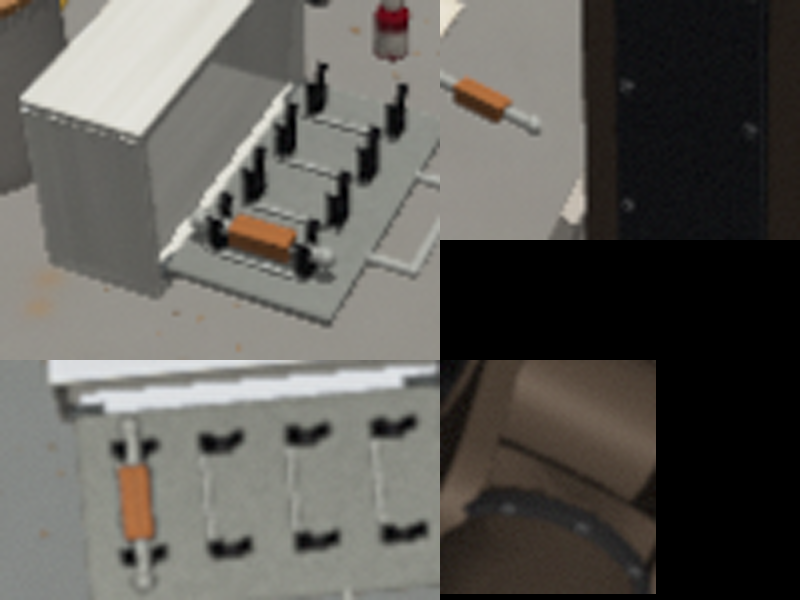

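Tool A sits in clip_4, with shafts down in both forks. The seat in robot coordinates is 2 mm left of the estimate; I'll use that for clip_2. Tool B is at about (366.5,-254.5).

>>> {"name": "arm_command", "arguments": {
  "targets": [
    [-10,35,30,0.5,0.5],
    [-20,70,60,0.5,0.5],
    [-30,105,90,0.5,0.5],
    [-31.5,117,120,0.5,0.5],
    [-31.5,117,130,0.5,0.5]
  ]
}}

```text
t: 25.55
eef_pos: [367.2, -254.4, 54.1]
tcp_rot: [-3.14, 0.002, -0.254]
ft_force: [-0.5, -0.3, 0.9]
opening: 0.503
grip_force: 0.0
```

```bash
python3 - <<'E'
from h import *
st(); c=cam("scene"); save(c,"pics/s9.png",crop=(330,160,400,220),s=10)
e=np.array(env.state()["eef_pos"]); a=-.255
for k in(-52,0,52): print(((w2p(c,[366.3+k*np.cos(a),-254.5+k*np.sin(a),10])-[330,160])*10+4.5).round(0))
E
```

```text
{'t': 25.55, 'eef_pos': [367.184, -254.407, 54.082], 'tcp_rot': [-3.14, 0.002, -0.254], 'ft_force': [-0.53, -0.335, 0.941], 'opening': 0.503, 'grip_force': 0.0, 'joints': [-0.754, 0.51, 2.14, -0.0, 0.494, 1.071]}
[440. 367.]
[310. 302.]
[184. 239.]
```

View pics/s9.png

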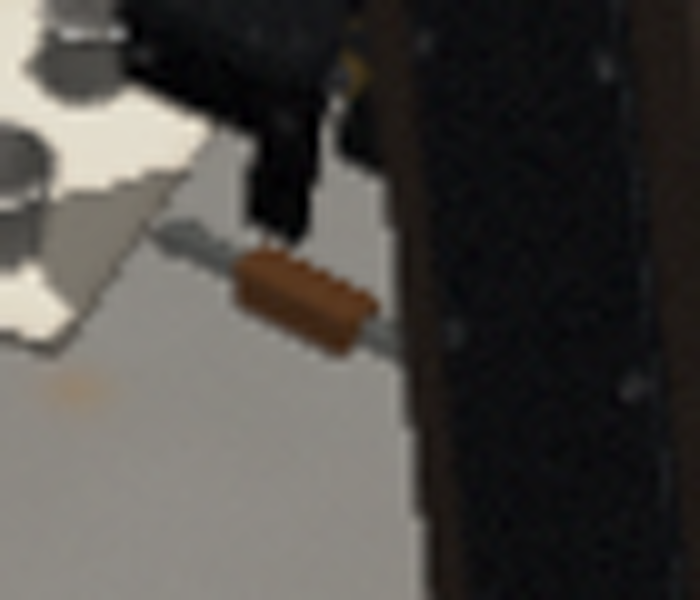

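Tool B's grip centre is seen at (306,300), predicted (310,302): good. Grasping.

>>> {"name": "arm_command", "arguments": {
  "targets": [
    [0,0,25,0,0.5],
    [0,0,42,0,0.5],
    [0,0,49,0,0.5],
    [0,0,49,0,0.5],
    [0,0,49,0,0.4]
  ]
}}

```text
t: 26.1
eef_pos: [368.6, -253.7, 8.0]
tcp_rot: [3.141, -0.001, -0.251]
ft_force: [0.4, 0.3, 0.1]
opening: 0.46
grip_force: 0.0
```

>>> {"name": "arm_command", "arguments": {
  "targets": [
    [0,0,0,0,0],
    [0,0,0,0,0],
    [0,0,0,0,0],
    [0,0,0,0,0],
    [0,0,0,0,0]
  ]
}}

```text
t: 26.6
eef_pos: [368.1, -254.1, 7.5]
tcp_rot: [3.141, -0.001, -0.252]
ft_force: [-0.1, 0.8, 6.4]
opening: 0.207
grip_force: 30.0
```

>>> {"name": "arm_command", "arguments": {
  "targets": [
    [0,0,-20,0,0],
    [0,0,-60,0,0],
    [0,0,-100,0,0],
    [0,-15,-135,-8,0],
    [0,-50,-150,-16,0]
  ]
}}

```text
t: 27.1
eef_pos: [381.0, -206.7, 159.9]
tcp_rot: [3.138, -0.004, 0.03]
ft_force: [0.5, -0.5, -0.9]
opening: 0.202
grip_force: 30.0
```

```bash
python3 - <<'E'
from h import *
st()
E
```

```text
{'t': 27.1, 'eef_pos': [381.031, -206.746, 159.932], 'tcp_rot': [3.138, -0.004, 0.03], 'ft_force': [0.488, -0.475, -0.879], 'opening': 0.202, 'grip_force': 29.999, 'joints': [-0.65, 0.299, 2.075, -0.0, 0.763, 0.891]}
```

>>> {"name": "arm_command", "arguments": {
  "targets": [
    [32,-27,0,-2.4,0],
    [64,-54,0,-2.4,0],
    [96,-81,0,-2.4,0],
    [128,-108,0,-2.4,0],
    [160,-135,0,-2.4,0]
  ]
}}

```text
t: 27.6
eef_pos: [537.5, -64.7, 157.1]
tcp_rot: [3.142, 0.0, 0.069]
ft_force: [-0.2, -0.9, -1.1]
opening: 0.205
grip_force: 30.0
```

>>> {"name": "arm_command", "arguments": {
  "targets": [
    [26,-22,10,0,0],
    [49,-46,25,0,0],
    [49,-46,50,0,0],
    [49,-46,60,0,0],
    [49,-46,60,0,0]
  ]
}}

```text
t: 28.1
eef_pos: [581.2, -17.0, 95.8]
tcp_rot: [-3.141, 0.003, 0.069]
ft_force: [-0.1, -0.5, -0.8]
opening: 0.21
grip_force: 30.0
```

```bash
python3 - <<'E'
from h import *
st(); s=env.state(); y=s["tcp_rot"][2]; d=np.array([587.0,-20.5])-s["eef_pos"][:2]
print("tx,ty",d@[np.cos(y),np.sin(y)],d@[np.sin(y),-np.cos(y)])
E
```

```text
{'t': 28.1, 'eef_pos': [581.213, -16.97, 95.844], 'tcp_rot': [-3.141, 0.003, 0.069], 'ft_force': [-0.052, -0.543, -0.763], 'opening': 0.21, 'grip_force': 30.0, 'joints': [-0.143, 0.575, 1.783, -0.0, 0.787, 1.359]}
tx,ty 5.528940896345284 3.9219186213846853
```

>>> {"name": "arm_command", "arguments": {
  "targets": [
    [5.5,4,0,0,0],
    [5.5,4,6,0,0],
    [5.5,4,13,0,0],
    [5.5,4,20,0,0],
    [5.5,4,20,0,0]
  ]
}}

```text
t: 28.6
eef_pos: [587.4, -20.5, 76.1]
tcp_rot: [-3.141, 0.002, 0.069]
ft_force: [0.2, 0.4, -1.2]
opening: 0.209
grip_force: 30.0
```

```bash
python3 - <<'E'
from h import *
st(); c=cam("scene"); save(c,"pics/s10.png",crop=(220,165,290,225),s=10)
s=env.state(); e=np.array(s["eef_pos"]); y=s["tcp_rot"][2]; y=.071
for k in(-52,-25): print(((w2p(c,e+[k*np.cos(y),k*np.sin(y),2.6])-[220,165])*10+4.5).round(0))
E
```

```text
{'t': 28.6, 'eef_pos': [587.404, -20.503, 76.085], 'tcp_rot': [-3.141, 0.002, 0.069], 'ft_force': [0.236, 0.39, -1.193], 'opening': 0.209, 'grip_force': 30.0, 'joints': [-0.147, 0.609, 1.782, -0.0, 0.752, 1.354]}
[673. 338.]
[593. 316.]
```

View pics/s10.png

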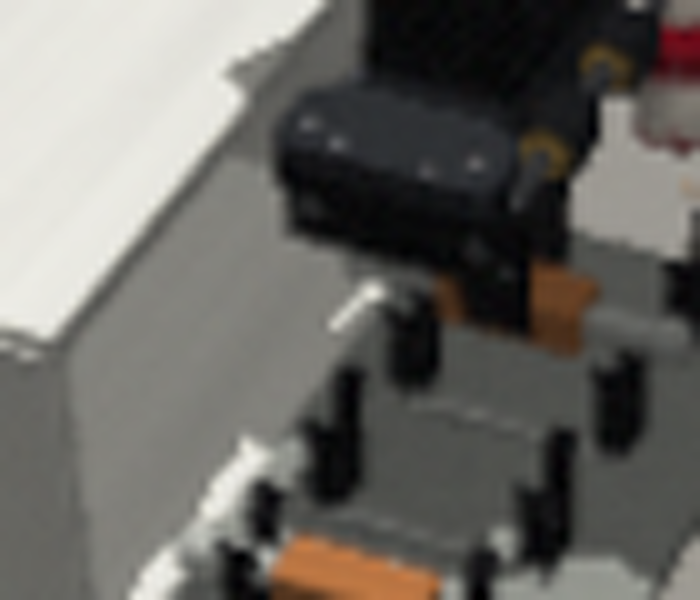

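The near fork is at (620,400), the far fork at (413,345), and the held grip spans 440–588, so it is centred lengthwise within 1 mm. Descending.

>>> {"name": "arm_command", "arguments": {
  "targets": [
    [0,0,4,0,0],
    [0,0,8,0,0],
    [0,0,12,0,0],
    [0,0,12,0,0],
    [0,0,12,0,0]
  ]
}}

```text
t: 29.15
eef_pos: [588.0, -20.4, 65.0]
tcp_rot: [3.142, 0.0, 0.069]
ft_force: [0.1, 0.6, -0.2]
opening: 0.206
grip_force: 30.0
```

>>> {"name": "arm_command", "arguments": {
  "targets": [
    [0,0,1.5,0,0],
    [0,0,3,0,0],
    [0,0,4.5,0,0],
    [0,0,6,0,0],
    [0,0,6,0,0]
  ]
}}

```text
t: 29.65
eef_pos: [588.9, -21.0, 59.8]
tcp_rot: [3.141, -0.003, 0.069]
ft_force: [2.7, -3.3, 1.6]
opening: 0.208
grip_force: 30.0
```

>>> {"name": "arm_command", "arguments": {
  "targets": [
    [-0.5,0.5,1.5,0,0],
    [-1,0.5,3,0,0],
    [-1,0.5,4.5,0,0],
    [-1,0.5,6,0,0],
    [-1,0.5,6,0,0]
  ]
}}

```text
t: 30.15
eef_pos: [586.6, -20.9, 52.4]
tcp_rot: [-3.141, 0.001, 0.07]
ft_force: [1.5, -3.5, -4.7]
opening: 0.207
grip_force: 30.0
```

>>> {"name": "arm_command", "arguments": {
  "targets": [
    [0,0,1.5,0,0],
    [0,0,3,0,0],
    [0,0,4,0,0],
    [0,0,4,0,0],
    [0,0,4,0,0]
  ]
}}

```text
t: 30.65
eef_pos: [586.9, -20.8, 49.4]
tcp_rot: [-3.142, 0.0, 0.07]
ft_force: [-2.8, -1.1, 4.7]
opening: 0.21
grip_force: 30.0
```

>>> {"name": "arm_command", "arguments": {
  "targets": [
    [0,0,1,0,0],
    [0,0,2,0,0],
    [0,0,2.5,0,0],
    [0,0,2.5,0,0],
    [0,0,2.5,0,0]
  ]
}}

```text
t: 31.15
eef_pos: [587.0, -20.9, 49.1]
tcp_rot: [3.141, -0.001, 0.07]
ft_force: [-10.0, -1.8, 30.2]
opening: 0.207
grip_force: 30.0
```

>>> {"name": "arm_command", "arguments": {
  "targets": [
    [0,0,-1,0,0],
    [0,0,-3,0,0],
    [0,0,-4.5,0,0],
    [0,0,-4.5,0,0],
    [0,0,-4.5,0,0]
  ]
}}

```text
t: 31.65
eef_pos: [586.8, -21.1, 50.7]
tcp_rot: [3.142, 0.001, 0.069]
ft_force: [-0.1, -3.1, -4.0]
opening: 0.211
grip_force: 30.0
```

Same signature as before: 30 N at the bottom, held on pull-up. Releasing and turning toward the bar.

>>> {"name": "arm_command", "arguments": {
  "targets": [
    [0,0,1,0,0],
    [0,0,2,0,0.36],
    [0,0,2,0,0.36],
    [0,0,2,0,0.36],
    [0,0,2,0,0.36]
  ]
}}

```text
t: 32.15
eef_pos: [587.2, -21.0, 49.2]
tcp_rot: [3.142, -0.0, 0.069]
ft_force: [0.2, -0.4, 0.5]
opening: 0.358
grip_force: 0.0
```

>>> {"name": "arm_command", "arguments": {
  "targets": [
    [0,0,-15,0,0.36],
    [0,0,-60,0,0.36],
    [0,0,-105,0,0.3],
    [-20,-5,-140,-8,0.3],
    [-60,-15,-140,-16,0.3]
  ]
}}

```text
t: 32.65
eef_pos: [528.7, -10.7, 193.2]
tcp_rot: [3.137, -0.008, 0.354]
ft_force: [0.1, 0.5, -0.9]
opening: 0.305
grip_force: 0.0
```

>>> {"name": "arm_command", "arguments": {
  "targets": [
    [0,0,0,-8,0.3],
    [0,0,0,-16,0.3],
    [0,0,0,-24,0.3],
    [0,0,0,-32,0.3],
    [0,0,0,-40,0.3]
  ]
}}

```text
t: 33.15
eef_pos: [526.1, -10.2, 189.3]
tcp_rot: [3.141, -0.0, 1.053]
ft_force: [0.6, -0.4, 0.1]
opening: 0.297
grip_force: 0.0
```

>>> {"name": "arm_command", "arguments": {
  "targets": [
    [0,0,0,-8,0.3],
    [0,0,0,-16,0.3],
    [0,0,0,-24,0.3],
    [0,0,0,-32,0.3],
    [0,0,0,-33.6,0.3]
  ]
}}

```text
t: 33.65
eef_pos: [526.1, -10.2, 189.2]
tcp_rot: [3.141, 0.0, 1.636]
ft_force: [-0.4, 0.4, -0.0]
opening: 0.299
grip_force: 0.0
```

```bash
python3 - <<'E'
from h import *
st(); s=env.state(); y=s["tcp_rot"][2]; d=np.array([479.5,-0.3])-s["eef_pos"][:2]
print("tx,ty",d@[np.cos(y),np.sin(y)],d@[np.sin(y),-np.cos(y)])
E
```

```text
{'t': 33.65, 'eef_pos': [526.148, -10.168, 189.218], 'tcp_rot': [3.141, 0.0, 1.636], 'ft_force': [-0.377, 0.429, -0.037], 'opening': 0.299, 'grip_force': 0.0, 'joints': [-0.145, 0.381, 1.83, -0.0, 0.93, -0.21]}
tx,ty 12.89763174635759 -45.903019295004626
```

>>> {"name": "arm_command", "arguments": {
  "targets": [
    [4,-15,0,0,0.3],
    [8,-30,20,0,0.3],
    [13,-46,50,0,0.3],
    [13,-46,90,0,0.3],
    [13,-46,130,0,0.3]
  ]
}}

```text
t: 34.15
eef_pos: [479.5, -0.0, 58.6]
tcp_rot: [3.139, 0.0, 1.63]
ft_force: [0.8, -0.6, -0.4]
opening: 0.3
grip_force: 0.0
```

```bash
python3 - <<'E'
from h import *
st(); c=cam("scene")
a=np.radians(3.9); ex=np.array([np.cos(a),np.sin(a),0])
h=cv2.cvtColor(c["frame"],cv2.COLOR_RGB2HSV); m=((h[...,0]<16)&(h[...,1]>110)&(h[...,2]>60)).astype(np.uint8); m[:150]=0; m[260:]=0; m[:,:190]=0; m[:,330:]=0
n,l,s,ce=cv2.connectedComponentsWithStats(m)
for k in range(1,n):
    if s[k,4]>20: print(s[k],ce[k].round(1))
print("exp clip4,2",w2p(c,[578.2,95.1,52]),w2p(c,[586.3,-20.8,52]))
save(c,"pics/s11.png",crop=(200,150,300,250),s=5)
E
```

```text
{'t': 34.15, 'eef_pos': [479.537, -0.026, 58.577], 'tcp_rot': [3.139, 0.0, 1.63], 'ft_force': [0.785, -0.616, -0.438], 'opening': 0.3, 'grip_force': 0.0, 'joints': [-0.138, 0.529, 2.062, -0.0, 0.548, -0.197]}
[190 150  14  19 206] [195.4 157.6]
[264 196  16  11 108] [271.1 200.7]
[247 219  17  11 126] [254.7 223.9]
exp clip4,2 [256.224572   224.04856697] [272.11474669 200.68705412]
```

Both grips appear at exactly the pixels of their seats (254.7,223.9) and (271.1,200.7). Pinching the bar.

>>> {"name": "arm_command", "arguments": {
  "targets": [
    [0,0,20,0,0.3],
    [0,0,40,0,0.3],
    [0,0,50,0,0.3],
    [0,0,50,0,0.3],
    [0,0,50,0,0]
  ]
}}

```text
t: 34.7
eef_pos: [479.8, -0.2, 9.9]
tcp_rot: [3.141, 0.0, 1.632]
ft_force: [0.5, -0.0, -0.3]
opening: 0.26
grip_force: 0.0
```

>>> {"name": "arm_command", "arguments": {
  "targets": [
    [0,0,0,0,0],
    [0,0,0,0,0],
    [0,0,0,0,0],
    [0,0,0,0,0],
    [0,0,0,0,0]
  ]
}}

```text
t: 35.2
eef_pos: [478.5, -0.1, 9.8]
tcp_rot: [-3.14, -0.0, 1.633]
ft_force: [-4.9, -1.3, 7.0]
opening: 0.096
grip_force: 30.0
```

>>> {"name": "arm_command", "arguments": {
  "targets": [
    [0,1,-15,0,0],
    [0,3.5,-30,0,0],
    [0,7,-44.5,0,0],
    [0,12,-59,0,0],
    [0,18.5,-72.5,0,0]
  ]
}}

```text
t: 35.7
eef_pos: [495.7, 1.1, 82.1]
tcp_rot: [-3.137, -0.0, 1.633]
ft_force: [-7.1, -2.7, -1.9]
opening: 0.096
grip_force: 30.0
```

>>> {"name": "arm_command", "arguments": {
  "targets": [
    [0,7.5,-13,0,0],
    [0,16,-25.5,0,0],
    [0,25.5,-37.5,0,0],
    [0,36,-48,0,0],
    [0,47.5,-58,0,0]
  ]
}}

```text
t: 36.2
eef_pos: [540.3, 4.0, 140.7]
tcp_rot: [-3.13, -0.001, 1.634]
ft_force: [-21.4, -1.5, 19.5]
opening: 0.099
grip_force: 30.0
```

>>> {"name": "arm_command", "arguments": {
  "targets": [
    [0,12.5,-9,0,0],
    [0,25,-16.5,0,0],
    [0,39,-23,0,0],
    [0,53,-28.5,0,0],
    [0,67.5,-32.5,0,0]
  ]
}}

```text
t: 36.7
eef_pos: [612.5, 8.7, 174.5]
tcp_rot: [3.141, -0.0, 1.633]
ft_force: [-3.2, 2.8, 4.4]
opening: 0.097
grip_force: 30.0
```

>>> {"name": "arm_command", "arguments": {
  "targets": [
    [0,10,-2,0,0],
    [0,20,-3,0,0],
    [0,30,-4,0,0],
    [0,36,-4.5,0,0],
    [0,40,-4.5,0,0]
  ]
}}

```text
t: 37.2
eef_pos: [652.8, 11.4, 177.7]
tcp_rot: [3.141, -0.001, 1.633]
ft_force: [-1.3, 4.5, 5.3]
opening: 0.096
grip_force: 30.0
```

>>> {"name": "arm_command", "arguments": {
  "targets": [
    [0,1,0,0,0],
    [0,2,0,0,0],
    [0,3,0,0,0],
    [0,3,0,0,0],
    [0,3,0,0,0]
  ]
}}

```text
t: 37.7
eef_pos: [655.6, 11.6, 177.7]
tcp_rot: [3.14, -0.001, 1.633]
ft_force: [-0.5, 4.8, 4.7]
opening: 0.092
grip_force: 30.0
```

>>> {"name": "arm_command", "arguments": {
  "targets": [
    [0,1,0,0,0],
    [0,2,0,0,0],
    [0,3,0,0,0],
    [0,3,0,0,0],
    [0,3,0,0,0]
  ]
}}

```text
t: 38.2
eef_pos: [656.2, 11.6, 177.6]
tcp_rot: [-3.137, -0.001, 1.634]
ft_force: [-14.8, 3.5, 12.6]
opening: 0.095
grip_force: 30.0
```

>>> {"name": "arm_command", "arguments": {
  "targets": [
    [0,1,0,0,0],
    [0,1,0,0,0],
    [0,1,0,0,0.3],
    [0,0,0,0,0.3],
    [0,0,0,0,0.3]
  ]
}}

```text
t: 38.7
eef_pos: [658.6, 11.0, 176.8]
tcp_rot: [3.141, 0.0, 1.633]
ft_force: [-0.1, -0.2, 0.0]
opening: 0.276
grip_force: 0.0
```

>>> {"name": "arm_command", "arguments": {
  "targets": [
    [0,0,-5,0,0.3],
    [0,0,-15,0,0.3],
    [0,0,-40,0,0.3],
    [0,-20,-60,0,0.2],
    [0,-50,-60,0,0]
  ]
}}

```text
t: 39.2
eef_pos: [609.9, 7.8, 239.6]
tcp_rot: [3.136, 0.001, 1.633]
ft_force: [0.7, -0.0, -0.2]
opening: 0.187
grip_force: 0.0
```

>>> {"name": "arm_command", "arguments": {
  "targets": [
    [0,-20,10,0,0],
    [0,-20,40,0,0],
    [0,-20,60,0,0],
    [0,-20,62,0,0],
    [0,-20,62,0,0]
  ]
}}

```text
t: 39.7
eef_pos: [589.1, 6.7, 175.2]
tcp_rot: [3.141, 0.0, 1.633]
ft_force: [0.4, -0.3, -0.4]
opening: 0.004
grip_force: 0.0
```

Confirming with a push of the shut fingers against the bar.

>>> {"name": "arm_command", "arguments": {
  "targets": [
    [0,15,0,0,0],
    [0,30,0,0,0],
    [0,40,0,0,0],
    [0,46,0,0,0],
    [0,48,0,0,0]
  ]
}}

```text
t: 40.2
eef_pos: [637.1, 9.8, 175.0]
tcp_rot: [3.141, 0.0, 1.633]
ft_force: [-0.5, -0.7, 0.3]
opening: 0.008
grip_force: 0.0
```

>>> {"name": "arm_command", "arguments": {
  "targets": [
    [0,1,0,0,0],
    [0,2,0,0,0],
    [0,3,0,0,0],
    [0,3,0,0,0],
    [0,3,0,0,0]
  ]
}}

```text
t: 40.7
eef_pos: [639.5, 9.9, 174.6]
tcp_rot: [-3.142, 0.0, 1.633]
ft_force: [-0.8, 0.1, 0.6]
opening: 0.005
grip_force: 0.0
```

>>> {"name": "arm_command", "arguments": {
  "targets": [
    [0,1,0,0,0],
    [0,2,0,0,0],
    [0,3,0,0,0],
    [0,3,0,0,0],
    [0,3,0,0,0]
  ]
}}

```text
t: 41.2
eef_pos: [642.6, 10.1, 174.5]
tcp_rot: [-3.142, 0.0, 1.633]
ft_force: [0.6, -0.2, 0.3]
opening: 0.003
grip_force: 0.0
```

>>> {"name": "arm_command", "arguments": {
  "targets": [
    [0,1,0,0,0],
    [0,2,0,0,0],
    [0,2,0,0,0],
    [0,2,0,0,0],
    [0,2,0,0,0]
  ]
}}

```text
t: 41.7
eef_pos: [643.3, 10.2, 174.5]
tcp_rot: [-3.138, -0.0, 1.633]
ft_force: [-8.7, -0.6, 4.1]
opening: 0.006
grip_force: 4.2
```

>>> {"name": "arm_command", "arguments": {
  "targets": [
    [0,1,0,0,0],
    [0,1.5,0,0,0],
    [0,1.5,0,0,0],
    [0,0,0,0,0],
    [0,-10,0,0,0]
  ]
}}

```text
t: 42.2
eef_pos: [634.8, 9.6, 174.5]
tcp_rot: [3.141, 0.0, 1.633]
ft_force: [-0.4, 0.6, -0.2]
opening: 0.007
grip_force: 0.0
```

>>> {"name": "arm_command", "arguments": {
  "targets": [
    [0,-40,-20,0,0],
    [0,-80,-50,0,0],
    [10,-110,-90,0,0],
    [40,-140,-100,0,0],
    [80,-160,-100,0,0]
  ]
}}

```text
t: 42.7
eef_pos: [468.6, 79.3, 276.7]
tcp_rot: [3.137, 0.0, 1.631]
ft_force: [0.2, 0.6, -0.1]
opening: 0.006
grip_force: 0.0
```

>>> {"name": "arm_command", "arguments": {
  "targets": [
    [45,0,0,0,0.3],
    [90,0,0,0,0.3],
    [130,0,0,0,0.3],
    [130,0,0,0,0.3],
    [130,0,0,0,0.3]
  ]
}}

```text
t: 43.2
eef_pos: [461.3, 209.6, 274.4]
tcp_rot: [3.141, 0.0, 1.635]
ft_force: [0.4, 0.3, 0.3]
opening: 0.296
grip_force: 0.0
```

```bash
python3 - <<'E'
from h import *
st(); c=cam("scene"); t=cam("top")
A=cv2.resize(c["frame"][100:270,180:380],None,fx=2,fy=2,interpolation=cv2.INTER_CUBIC) #400x340
B=cv2.resize(t["frame"][90:260,245:445],None,fx=2,fy=2,interpolation=cv2.INTER_CUBIC)
cv2.imwrite("pics/c12.png",np.hstack([A,B])[:,:,::-1])
E
```

```text
{'t': 43.2, 'eef_pos': [461.331, 209.635, 274.433], 'tcp_rot': [3.141, 0.0, 1.635], 'ft_force': [0.363, 0.285, 0.314], 'opening': 0.296, 'grip_force': 0.0, 'joints': [0.296, 0.26, 1.76, -0.0, 1.121, 0.232]}
```

View pics/c12.png

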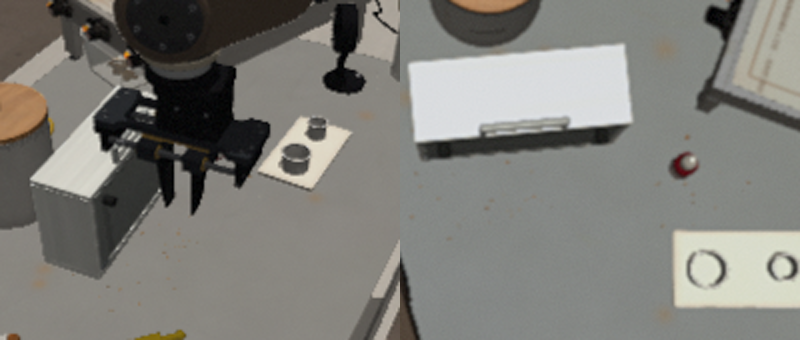

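The flap is shut with the bar at (525,127) over the roof edge. Both cutters are on the board at (706,268) and (783,265), and the bottle is untouched at (685,165). No ball tool is left lying about.

```bash
python3 -c "
from cell import env
print(env.job_done())"
```

```text
the job is handed in; nothing more can be done
None
```

Job handed in: both cutters are on the white board, the two ball tools I found are snapped into clips 4 and 2, and the flap is pushed fully shut against its stop; I never touched the bottle or the tape roll.

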